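# Lay out a stripped small engine on the green mat

### The arm

A 6-joint arm with a two-finger parallel gripper is mounted at the origin on the work surface. World frame = base frame: x ahead of the robot, y to its left, z up, the work surface at z = 0. Lengths are in m, angles in rad, forces in N, time in s.
With the tool pointing down it reaches from about 0.4 to 0.925 m from the base axis. Payload 12.5 kg.
Tool frame: the origin (TCP) lies between the finger pads; the fingertips stand 11 mm ahead of it and the grasp point (between the pads) lies 8 mm behind it (r.tips_ahead is the z of the fingertips in the tool frame, in m); z points along the fingers, y is the line along which they close (so a half turn about z gives the same grasp; the last joint's range is limited). The gripper opens to 95 mm and grips with 3 to 60 N. Pads are 20 mm wide; open, the fingers measure 119 mm over their backs; the gripper's body (75 mm by 180 mm) begins 59 mm behind the grasp point.
Start: joints at [-1.23, 0.491, 1.559, -0, 1.092, -0.106], TCP at [0.27, -0.564, 0.226] pointing down, gripper open.
Joint ranges: [-3.1, 3.1], [-0.84, 2.19], [0.05, 2.79], [-1.13, 4.28], [0.06, 2.93], [-2.69, 2.69]. Speed limits (rad/s): [2.22, 2.22, 2.79, 3.14, 3.14, 3.14].

### API

Orientations are given as a unit quaternion [w, x, y, z].
In Python, from plant import r, optics gives the robot as it stands.
- The arm moves only by the tool move_arm, never from a script. Its argument "rows" is a list that holds one entry, the list of rows, each a list of 5 numbers: the shift along the tool's x, y, z in units of 25 mm (1.0 is 25 mm), then the turn about the tool's z in rad, then the opening, from 0 (shut) to 1 (fully open). A call has 1 to 5 rows; each row shifts and turns the commanded pose from where the row before left it, along the tool's axes as they then stand; what a row does not reach is not made up. A row lasts 1/10 s, in which the tool goes at most 50 mm and 8.59 degrees, less where a joint would pass 70% of its speed; a pose out of reach is approached as far as the arm can. A call is refused whole if a number of a shift passes 1 or a number of a turn 0.15, either way. A call with a gripper value outside its range is refused whole. The fingers move at their own pace and stop on an object; "squeeze" is the grip in N (left out, the last holds). Time passes only in rows, so rows that do not move let the fingers close. It gives the time, the measured TCP pose, the force, the opening and the grip force at its end, in the units of the state.
- r.state(): the state, without advancing time (a new reading comes with each control period).
- optics.snapshot(name): name is "scene" or "top" or "wrist"; returns a dict with "img" (480x640x3 uint8, red, green, blue), "depth" (480x640 float32, m along the optical axis (not along the pixel's ray), 0 where there is no reading), "mtx" (3x3 intrinsics, pixels), "k1" (the pictures are not rectified: a ray, as slopes to the right and down, at radius r is drawn at 1 + k1 r^2 times it, then the intrinsics apply), "eye" and "orientation" of the camera in the world. Camera axes: x right, y down, z forward; pixel columns grow to the right and rows downward; lengths in m; the calibration is good to about 2 mm. A picture is of the moment at which its call begins.
- r.close_job(): hands the job in; it is judged then, once.
The state is a dict: "clock": time; "joints": joint angles; "joint_vel": joint speeds; "tau": joint torques, N m; "tcp_pos": TCP position; "tool_rot": TCP orientation; "ft_force": force on the tool from outside, world axes, zero at the start; "ft_torque": the same for the moment, N m; "gripper_width": opening from 0.0 (shut) to 1.0 (fully open); "gripper_force": force on a finger pad.
Only numpy, scipy, OpenCV 4.12 (cv2) and the standard library are available. Lean on these libraries where they do the work, as an engineer would, in place of code of your own. Each camera call takes 0.05 s, during which the arm holds its last target. There are 200 camera calls.

### The job

Lay the stripped engine out on the green mat for inspection: the finned cylinder upright midway between the crankcase and the carburettor, squared up with the mat and with the blue head upright on top of it, centred; the flywheel, hub up, directly in front of the carburettor (robot's side, going by the mat's edges) with about 30 mm of clear mat between them. Take the tall red spark-plug box out of the packed crate and stand it, squared up with the mat, directly behind the crankcase (the side away from the robot) with about 30 mm of clear mat between them. Leave the two short boxes standing in the crate.

Things in the scene. Friction and masses are not known exactly. Their poses are not given: they have to be found in the camera images.
- mat: bright green square mat, 260 x 260 mm, 3 mm thick, fixed to the bench. Origin: centre of its underside, on the bench top (z = 0); x points along its edges away from the robot ("behind"), -x towards the robot ("in front"), y to the robot's left. It may be turned a little on the bench, and in front, behind and squared up go by its edges. Its centre is the point midway between crankcase and carburettor.
- crankcase: grey aluminium crankcase block on a dark 60 x 60 mm foot, with a round black mouth on top, 59 mm high, fixed on the mat 90 mm to one side (left or right) of the mat's centre. Origin: centre of its underside (on the mat's top, 3 mm above the bench); axes parallel to the mat's. Plug box correctly behind it: box centre about 73 mm from this origin along +x.
- carb: carburettor: orange body with a grey tube lying along x on a black 50 x 50 mm foot, brass cap, 54 mm high, fixed on the mat 90 mm to the other side of the mat's centre. Origin: centre of its underside (on the mat's top); axes parallel to the mat's. Flywheel correctly in front of it: flywheel centre about 85 mm from this origin along -x.
- cylinder_mid (a point): centre (half-way up) of the loose finned aluminium engine cylinder, a 44 x 44 mm square block 40 mm high with level fins and a black bore disc on its flat top, 180 g; it stands upright, z up, x and y square to its sides (either side may face the front).
- head_mid (a point): centre (half-way up) of the loose blue round cylinder head, 44 mm diameter, 22 mm high, flat above and below, steel bolt heads and a black plug hole on top, 90 g; z up.
- flywheel_mid (a point): centre (half-way up) of the loose flywheel, 36 mm high overall: dark steel disc 60 mm diameter, 12 mm thick, lying flat, with a brass hub of 26 mm diameter rising 24 mm above the middle of the disc (hub top 18 mm above this point), 250 g; z up.
- plugbox_mid (a point): centre (half-way up) of the spark-plug box: red carton with a white top, 26 x 26 mm, 88 mm high, rigid, 70 g; z up, x and y square to its sides. It stands loose in the crate, in any of the three places, touching its neighbours and the crate's walls with under 1 mm of play; its upper 42 mm stand clear above the two short boxes.
- crate: small open blue steel crate fixed to the bench, 36 x 89 mm outside, 30 mm high, walls and floor 4 mm, holding three boxes in a row along its y. Origin: centre of its underside; x across the row.
- box_a_mid (a point): centre of the short yellow box in the crate, 26 x 26 mm, 46 mm high, 60 g, loose; bystander.
- box_b_mid (a point): centre of the short brown cardboard-coloured box in the crate, 26 x 26 mm, 46 mm high, 60 g, loose; bystander.
Not all that is in view belongs to the job. Leave any turquoise look-alike of the part that bears flywheel_mid alone.

How it is judged:
By the outcome, as a careful person would: the job done as asked, in the order asked, and still so for the second after the job is handed in, with the robot touching nothing.
It also fails if it takes over 123 s, if anything falls off the work surface, if the arm or the gripper's body presses on something with over 40 N, if the wrist force passes 120 N, or if a joint passes its speed limit or range.

## Working session

There is one attempt and no reset: what is moved stays moved. The work goes in short steps, Python scripts to look and compute and a tool call to move; the robot and the scene stay as the last step left them, time stands still between calls to the robot, and variables do not carry over. Pictures are saved under pics/ and viewed, at most 14 in all, crops included, and the job is handed in when it is done.

Besides the shell and the picture viewer there is one more tool, called after "Emit:" as name(argument=value, ...), one argument or row to a line, values as JSON. move_arm: Moves the arm, as the interface text tells. Its arguments: {"type":"object","properties":{"rows":{"type":"array","items":{"type":"array","items":{"type":"array","items":{"type":"number"}}}},"squeeze":{"type":"number"}},"required":["rows"]}

```bash
ls; mkdir -p pics
cat > h.py <<'E'
import numpy as np, cv2
from scipy.spatial.transform import Rotation as R
from plant import r, optics
def rot(q): return R.from_quat([q[1],q[2],q[3],q[0]])
def snap(n):
    s=optics.snapshot(n); cv2.imwrite  # noqa
    return s
def rays(s,uv):
    uv=np.atleast_2d(uv).astype(float); K=np.array(s["mtx"])
    p=(uv-K[[0,1],[2,2]])/[K[0,0],K[1,1]]
    q=p.copy()
    for _ in range(8): q=p/(1+s["k1"]*(q**2).sum(1,keepdims=True))
    return rot(s["orientation"]).apply(np.c_[q,np.ones(len(q))]), np.c_[q,np.ones(len(q))]
def plane(s,uv,z):
    d,_=rays(s,uv); e=np.array(s["eye"]); return e+d*((z-e[2])/d[:,2])[:,None]
def cloud(s):
    v,u=np.mgrid[0:480,0:640]; _,q=rays(s,np.c_[u.ravel(),v.ravel()])
    P=rot(s["orientation"]).apply(q*s["depth"].reshape(-1,1))+np.array(s["eye"])
    return P.reshape(480,640,3)
def save(s,f,img=None): cv2.imwrite("pics/"+f,cv2.cvtColor(s["img"] if img is None else img,cv2.COLOR_RGB2BGR))
E
python3 - <<'E'
from h import *
for n in("scene","top"):
    s=optics.snapshot(n); save(s,n+"0.png"); np.save(n+"0.npy",s,allow_pickle=True); print(n,s["eye"],s["orientation"],s["mtx"],s["k1"])
print(r.state(), r.tips_ahead)
E
```

```text
pics
scene [ 1.27127976 -0.10363535  0.56234767] [-0.36427349  0.66203566  0.58086564 -0.30266931] [[433.63554223   0.         319.05783156]
 [  0.         433.63554223 233.65371913]
 [  0.           0.           1.        ]] 0.0054087238984109115
top [0.36454627 0.02873732 1.15616104] [ 0.0673358  -0.70150098  0.70651914 -0.06475313] [[570.86259947   0.         315.18397599]
 [  0.         570.86259947 240.56823016]
 [  0.           0.           1.        ]] 0.0440212507480688
{'clock': 0.1, 'joints': array([-1.22959368e+00,  4.91514403e-01,  1.55937601e+00, -1.55346243e-06,
        1.09168703e+00, -1.05572268e-01]), 'joint_vel': array([ 0.00118374, -0.00134288, -0.00145198,  0.00024094, -0.00091404,
       -0.00047243]), 'tau': array([ 4.35593800e-03, -6.13619900e+01, -2.58608955e+01,  6.94504310e-02,
        4.69938561e-02, -5.36157563e-05]), 'tcp_pos': array([ 0.27000753, -0.5634522 ,  0.22511508]), 'tool_rot': array([-4.88899821e-04,  9.75152411e-01,  2.21534497e-01, -5.85617253e-05]), 'ft_force': array([-0.42922145,  0.01961999,  0.28139837]), 'ft_torque': array([ 0.01214722, -0.0542589 , -0.04261738]), 'gripper_force': 0.0, 'gripper_width': 0.9982566648571333} 0.011
```

View pics/scene0.png

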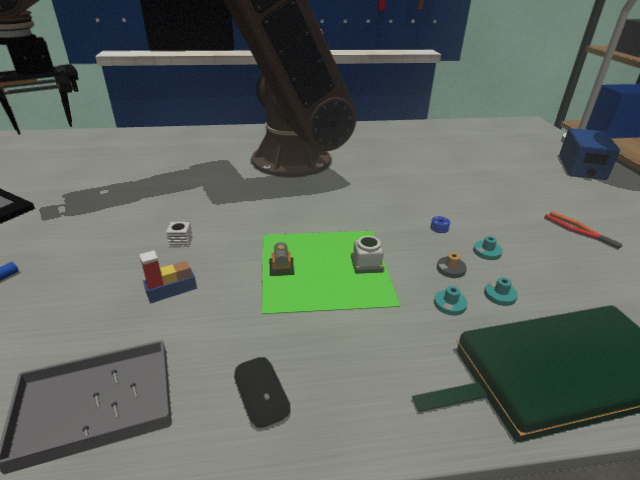

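View pics/top0.png

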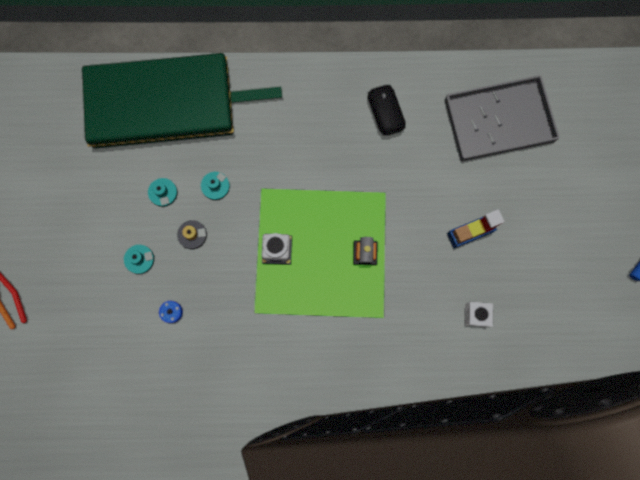

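The scene view shows the mat with crankcase (368,255) and carburettor (282,258). In the top view:
- **Flywheel candidates:** the dark steel disc with a brass hub is at (192,234). The others, at (162,192), (215,185) and (139,259), are turquoise look-alikes. The dark one fits the description.
- **Head:** (171,312).
- **Cylinder:** (481,314).
- **Crate:** (476,228), with the red/white plug box at its right (−y) end, (496,218).

```bash
cat > m.py <<'E'
from h import *
s=np.load("top0.npy",allow_pickle=True).item(); P=cloud(s)
hsv=cv2.cvtColor(s["img"],cv2.COLOR_RGB2HSV); H,S,V=cv2.split(hsv)
def big(m,box=None):
    m=m.astype(np.uint8)
    if box: k=np.zeros_like(m);x0,y0,x1,y1=box;k[y0:y1,x0:x1]=1;m=m*k
    c=max(cv2.findContours(m,cv2.RETR_EXTERNAL,cv2.CHAIN_APPROX_NONE)[0],key=cv2.contourArea); return c[:,0,:]
def rep(n,c,z):
    w=(plane(s,c,z)[:,:2]*1000).astype(np.float32); (a,b),(x,y),t=cv2.minAreaRect(w); m=np.zeros((480,640),np.uint8); cv2.fillPoly(m,[c],1)
    print(n,"c %.1f %.1f size %.1f %.1f ang %.1f"%(a,b,x,y,t),"depthz med/95%%: %s"%np.round(np.percentile(P[m>0][:,2],[50,95])*1000,1))
rep("mat",big((H>40)&(H<70)&(S>150)),.003)
rep("cyl",big((S<40)&(V>170),(455,295,505,335)),.04)
rep("head",big((H>105)&(H<130)&(S>120),(150,290,195,330)),.022)
rep("flydisc",big((V<95)&(S<90),(172,215,212,253)),.012)
rep("flyhub",big((S>110)&(H<30),(172,215,212,253)),.036)
rep("plugtop",big((S<60)&(V>150),(485,205,510,230)),.092)
rep("yel",big((H>20)&(H<35)&(S>120),(440,205,510,250)),.05)
rep("crankcase",big((S<60)&(V<80),(258,225,296,270)),.03)
E
python3 m.py
python3 - <<'E'
import cv2
i=cv2.imread("pics/top0.png"); 
cv2.imwrite("pics/crop1.png",cv2.hconcat([cv2.resize(i[170:330,110:235],None,fx=3,fy=3,interpolation=2),cv2.resize(i[170:330,440:515],None,fx=3,fy=3,interpolation=2)]))
E
```

```text
mat c 663.0 38.0 size 211.1 48.8 ang 87.6 depthz med/95%: [3.4 7.2]
cyl c 447.4 -274.0 size 5.7 1.9 ang 89.7 depthz med/95%: [39.9 42.9]
head c 439.2 319.3 size 41.7 43.2 ang 2.3 depthz med/95%: [21.6 25.5]
flydisc c 594.9 283.6 size 58.8 57.0 ang 1.6 depthz med/95%: [13.2 37.8]
flyhub c 595.0 283.4 size 29.3 22.4 ang 45.2 depthz med/95%: [35.7 39.7]
plugtop c 608.1 -310.1 size 26.2 25.1 ang 22.5 depthz med/95%: [92.5 95.3]
yel c 596.1 -284.8 size 26.9 27.8 ang 22.9 depthz med/95%: [50.4 53.6]
crankcase c 569.4 113.8 size 30.3 29.8 ang 44.4 depthz med/95%: [62.  66.2]
```

View pics/crop1.png

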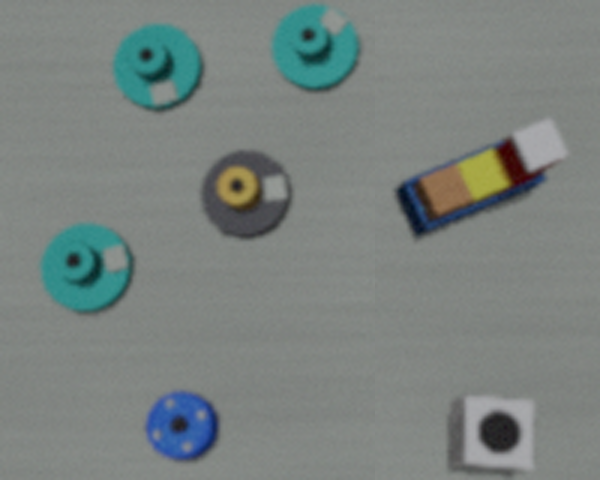

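The crop confirms that the dark steel disc with the brass hub at top (192,234) is the flywheel. The other three are turquoise. I still need to fix the mat, cylinder and carburettor masks.

Run:
```python
from m import *
g=(H>35)&(H<75)&(S>120); g[:, :250]=0; g[:,395:]=0; g[:180]=0; g[325:]=0
n=cv2.morphologyEx(g.astype(np.uint8),cv2.MORPH_CLOSE,np.ones((3,3)))
print("g",g.sum(), [hsv[300,300],hsv[200,300]])
rep("mat",big(n),.003)
print(hsv[308,481],hsv[323,481], hsv[310,465])
rep("cyl",big((S<60)&(V>135)&(P[...,2]>.03),(455,295,505,335)),.04)
d=((P[...,2]>.03)&(P[...,2]<.048))
rep("cyl_depth",big(d,(455,295,505,335)),.04)
for n_,b in(("crank",(258,225,296,270)),("carb",(348,225,385,270))):
    rep(n_,big(P[...,2]>.048,b),.06)
    rep(n_+"foot",big(~g,b),.005)
```

```text
mat c 663.0 38.0 size 211.1 48.8 ang 87.6 depthz med/95%: [3.4 7.2]
cyl c 447.4 -274.0 size 5.7 1.9 ang 89.7 depthz med/95%: [39.9 42.9]
head c 439.2 319.3 size 41.7 43.2 ang 2.3 depthz med/95%: [21.6 25.5]
flydisc c 594.9 283.6 size 58.8 57.0 ang 1.6 depthz med/95%: [13.2 37.8]
flyhub c 595.0 283.4 size 29.3 22.4 ang 45.2 depthz med/95%: [35.7 39.7]
plugtop c 608.1 -310.1 size 26.2 25.1 ang 22.5 depthz med/95%: [92.5 95.3]
yel c 596.1 -284.8 size 26.9 27.8 ang 22.9 depthz med/95%: [50.4 53.6]
crankcase c 569.4 113.8 size 30.3 29.8 ang 44.4 depthz med/95%: [62.  66.2]
g 14034 [array([ 47, 140, 169], dtype=uint8), array([ 49, 152, 168], dtype=uint8)]
mat c 560.4 21.1 size 257.4 257.1 ang 87.5 depthz med/95%: [ 3.6 51.6]
[128  19  53] [113   6 169] [ 0  3 97]
cyl c 430.2 -288.2 size 44.2 45.9 ang 86.1 depthz med/95%: [40.5 44.2]
cyl_depth c 430.2 -286.1 size 47.3 44.4 ang 84.4 depthz med/95%: [40.4 44.1]
crank c 562.0 109.5 size 51.5 52.6 ang 0.1 depthz med/95%: [60.3 64.9]
crankfoot c 567.7 112.6 size 66.8 61.5 ang 0.1 depthz med/95%: [56.5 64.6]
carb c 554.1 -68.3 size 25.3 50.6 ang 85.5 depthz med/95%: [52.  57.7]
carbfoot c 562.4 -69.4 size 45.1 58.0 ang 88.5 depthz med/95%: [46.3 56.3]
```

Emit:
move_arm(
  rows=[
    [[0.96,-0.66,0,0,1],[0.96,-0.66,0,0,1],[0.96,-0.66,0,0,1],[0.96,-0.66,0,0,1],[0.96,-0.66,0,0,1]],
  ],
)

```text
clock: 0.6
tcp_pos: [0.343, -0.4362, 0.2254]
tool_rot: [-0.0, 0.975, 0.221, -0.0]
ft_force: [0.9, -0.5, 0.5]
gripper_width: 1.002
gripper_force: 0.0
```

Emit:
move_arm(
  rows=[
    [[0.96,-0.66,0,0,1],[0.96,-0.66,0,0,1],[0.96,-0.66,0,0,1],[0.96,-0.66,0,0,1],[0.96,-0.66,0,0,1]],
  ],
)

```text
clock: 1.1
tcp_pos: [0.4156, -0.31, 0.2255]
tool_rot: [-0.0, 0.975, 0.221, -0.0]
ft_force: [-0.3, -1.1, 0.2]
gripper_width: 1.0
gripper_force: 0.0
```

Emit:
move_arm(
  rows=[
    [[0.96,-0.66,0.5,0,1],[0,0,0.5,-0.15,1],[0,0,0.5,-0.15,1],[0,0,0.5,-0.15,1],[0,0,0,-0.15,1]],
  ],
)

```text
clock: 1.6
tcp_pos: [0.4292, -0.2853, 0.174]
tool_rot: [-0.001, 0.865, 0.503, -0.0]
ft_force: [0.2, 0.1, 0.6]
gripper_width: 0.999
gripper_force: 0.0
```

Emit:
move_arm(
  rows=[
    [[0,0,0,-0.15,1],[0,0,0,-0.15,1],[0,0,0,-0.15,1],[0,0,0,0,1],[0,0,0,0,1]],
  ],
)

```text
clock: 2.1
tcp_pos: [0.4297, -0.2859, 0.1755]
tool_rot: [-0.0, 0.734, 0.679, -0.0]
ft_force: [0.2, 0.5, 0.1]
gripper_width: 0.997
gripper_force: 0.0
```

```bash
cat >> h.py <<'E'
def st():
    q=r.state(); x=rot(q["tool_rot"]).as_matrix(); y=np.degrees(np.arctan2(x[1,0],x[0,0]))
    print("t %.2f tcp %s yaw %.2f w %.3f gf %.1f F %s tilt %.4f"%(q["clock"],np.round(q["tcp_pos"]*1000,1),y,q["gripper_width"],q["gripper_force"],np.round(q["ft_force"],1),x[2,2])); return q
def go(x,y,z=None,yaw=None):
    "print tool-axis units from the present pose to world mm"
    q=st(); M=rot(q["tool_rot"]).as_matrix(); p=q["tcp_pos"]*1000
    d=M.T@(np.array([x,y,p[2] if z is None else z])-p)/25
    print("go units",np.round(d,2), "turn", None if yaw is None else np.round(np.radians((np.degrees(np.arctan2(M[1,0],M[0,0]))-yaw+180)%360-180),3))
E
python3 - <<'E'
from h import *
st(); s=optics.snapshot("wrist"); save(s,"w1.png"); np.save("w1.npy",s,allow_pickle=True); print(s["eye"],s["mtx"][0])
E
```

```text
t 2.10 tcp [ 429.7 -285.9  175.5] yaw 85.50 w 0.997 gf 0.0 F [0.2 0.5 0.1] tilt -1.0000
[ 0.43478154 -0.21432652  0.33463192] [393.32210798   0.         321.08905575]
```

View pics/w1.png

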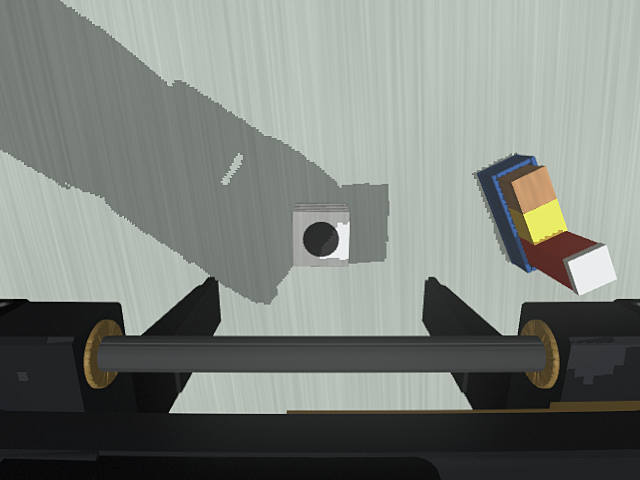

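The wrist view shows the cylinder's top at columns 293–349, rows 210–265, with its bore at (321,239). I'll measure that from here.

```bash
cat >> h.py <<'E'
def blob(s,m,z,box,n=""):
    x0,y0,x1,y1=box; k=np.zeros((480,640),np.uint8); k[y0:y1,x0:x1]=m[y0:y1,x0:x1]
    c=max(cv2.findContours(k,cv2.RETR_EXTERNAL,cv2.CHAIN_APPROX_NONE)[0],key=cv2.contourArea)[:,0,:]
    w=(plane(s,c,z)[:,:2]*1000).astype(np.float32); (a,b),(x,y),t=cv2.minAreaRect(w)
    print(n,"c %.1f %.1f size %.1f %.1f ang %.1f"%(a,b,x,y,t), "circ",np.round(cv2.minEnclosingCircle(w)[1],1)); return a,b
def hsv(s): return cv2.split(cv2.cvtColor(s["img"],cv2.COLOR_RGB2HSV))
E
python3 - <<'E'
from h import *
s=np.load("w1.npy",allow_pickle=True).item(); P=cloud(s); H,S,V=hsv(s); box=(270,190,365,280)
print(np.percentile(P[215:260,300:345,2],[5,50,95]))
blob(s,(P[...,2]>.034)&(P[...,2]<.05),.04,box,"top depth")
blob(s,V<70,.04,box,"bore")
go(430.2,-287,15.5,86)
E
```

```text
[0.03934306 0.04051454 0.04175903]
top depth c 429.4 -288.7 size 44.8 43.6 ang 84.4 circ 30.3
bore c 428.4 -288.9 size 26.3 26.3 ang 85.5 circ 13.6
t 2.15 tcp [ 429.7 -285.9  175.6] yaw 85.52 w 1.001 gf 0.0 F [0.1 0.7 0.4] tilt -1.0000
go units [-0.04  0.02  6.4 ] turn -0.008
```

Emit:
move_arm(
  rows=[
    [[-0.12,0,1,0,1],[0,0,1,0,1],[0,0,1,0,1],[0,0,1,0,1],[0,0,1,0,1]],
  ],
)

```text
clock: 2.65
tcp_pos: [0.4295, -0.2889, 0.0497]
tool_rot: [0.0, 0.734, 0.679, -0.0]
ft_force: [1.1, 0.7, -0.1]
gripper_width: 0.997
gripper_force: 0.0
```

Emit:
move_arm(
  rows=[
    [[0,0,0.8,0,1],[0,0,0.6,0,1],[0,0,0,0,1],[0,0,0,0,0],[0,0,0,0,0]],
  ],
  squeeze=25,
)

```text
clock: 3.15
tcp_pos: [0.4298, -0.2892, 0.0165]
tool_rot: [0.001, 0.733, 0.68, 0.0]
ft_force: [-0.8, 0.3, -0.3]
gripper_width: 0.886
gripper_force: 0.0
```

Emit:
move_arm(
  rows=[
    [[0,0,0,0,0],[0,0,0,0,0],[0,0,0,0,0],[0,0,0,0,0],[0,0,0,0,0]],
  ],
)

```text
clock: 3.65
tcp_pos: [0.4295, -0.2889, 0.0157]
tool_rot: [0.0, 0.733, 0.68, -0.0]
ft_force: [-0.3, -0.2, 0.7]
gripper_width: 0.468
gripper_force: 0.6
```

Run:
```python
from h import *
go(560.4,21.1,150,87.5)
```

```text
t 3.65 tcp [ 429.5 -288.9   15.7] yaw 85.76 w 0.468 gf 0.6 F [-0.3 -0.2  0.7] tilt -1.0000
go units [12.75  4.3  -5.37] turn -0.03
```

Emit:
move_arm(
  rows=[
    [[0,0,0,0,0],[0,0,0,0,0],[0,0,0,0,0],[0,0,-0.5,0,0],[0,0,-1,0,0]],
  ],
)

```text
clock: 4.15
tcp_pos: [0.4289, -0.2884, 0.0528]
tool_rot: [-0.002, 0.733, 0.68, -0.0]
ft_force: [-0.0, 0.1, -1.9]
gripper_width: 0.464
gripper_force: 25.0
```

Emit:
move_arm(
  rows=[
    [[0,0,-1,0,0],[0,0,-1,0,0],[0,0,-1,0,0],[0,0,-0.9,-0.03,0],[0.5,0.2,0,0,0]],
  ],
)

```text
clock: 4.65
tcp_pos: [0.4357, -0.2777, 0.1537]
tool_rot: [0.003, 0.723, 0.691, 0.0]
ft_force: [0.1, -0.2, -3.1]
gripper_width: 0.459
gripper_force: 25.0
```

Emit:
move_arm(
  rows=[
    [[0.95,0.33,0,0,0],[0.95,0.33,0,0,0],[0.95,0.33,0,0,0],[0.95,0.33,0,0,0],[0.95,0.33,0,0,0]],
  ],
)

```text
clock: 5.15
tcp_pos: [0.4814, -0.1579, 0.15]
tool_rot: [-0.001, 0.723, 0.691, -0.0]
ft_force: [0.2, 0.4, -2.6]
gripper_width: 0.463
gripper_force: 25.0
```

Emit:
move_arm(
  rows=[
    [[0.95,0.33,0,0,0],[0.95,0.33,0,0,0],[0.95,0.33,0,0,0],[0.95,0.33,0,0,0],[0,0,0,0,0]],
  ],
)

```text
clock: 5.65
tcp_pos: [0.5188, -0.0635, 0.15]
tool_rot: [-0.001, 0.722, 0.692, -0.0]
ft_force: [-0.4, -0.2, -2.4]
gripper_width: 0.462
gripper_force: 25.0
```

Run:
```python
from h import *
st(); s=optics.snapshot("wrist"); save(s,"w2.png"); np.save("w2.npy",s,allow_pickle=True)
```

```text
t 5.65 tcp [518.8 -63.5 150. ] yaw 87.59 w 0.462 gf 25.0 F [-0.4 -0.2 -2.4] tilt -1.0000
```

View pics/w2.png

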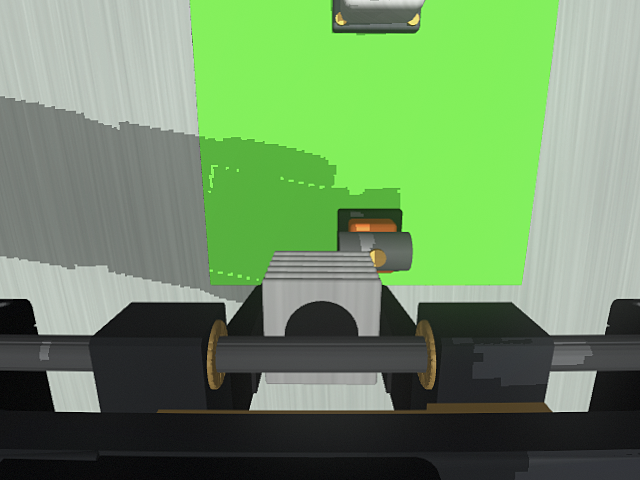

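The cylinder is held, with its front top edge at row ~280. Below it are the mat's side edges, at columns ~195 and ~550, its near edge at row ~285, and the carburettor at (372,240). I'll fit the mat's edges.

```bash
cat >> h.py <<'E'
def green(s):
    H,S,V=hsv(s); return ((H>35)&(H<75)&(S>100)).astype(np.uint8)
def line(s,uv,z=.003):
    w=plane(s,uv,z)[:,:2]*1000; vx,vy,x,y=cv2.fitLine(w.astype(np.float32),cv2.DIST_HUBER,0,.01,.01).ravel()
    return np.array([x,y]),np.array([vx,vy])
E
python3 - <<'E'
from h import *
s=np.load("w2.npy",allow_pickle=True).item(); g=green(s)
L=[(np.argmax(g[v])-.5,v) for v in range(5,280,5)]
Rr=[(639-np.argmax(g[v][::-1])+.5,v) for v in range(5,270,5)]
B=[(u,479-np.argmax(g[:300][::-1,u])-180+.5) for u in list(range(425,515,4))]
for n,a in(("nearx",L),("farx",Rr),("-y",B)):
    p,d=line(s,np.array(a)); d=d*np.sign(d[np.argmax(abs(d))]); print(n,p,"ang",np.degrees(np.arctan2(d[1],d[0])))
    globals()[n[:1]+"_"]=(p,d)
ang=np.radians(np.mean([np.degrees(np.arctan2(*x[1][::-1])) for x in (n_,f_)])-90)
ex=np.array([np.cos(ang),np.sin(ang)]); ey=np.array([-ex[1],ex[0]])
p=globals()["-_"][0]
cx=(n_[0]@ex+f_[0]@ex)/2; cy=p@ey+130
print("width",(f_[0]-n_[0])@ex,"centre",cx*ex+cy*ey,np.degrees(ang))
# held cylinder: top far edge and side edges
H,S,V=hsv(s); print(plane(s,[[275,279.],[370,279],[264,330],[380,330]],.1743)*1000)
P=cloud(s); print(np.round(P[300,[270,300,340,370],2],4), V[262:300:2,320])
E
```

```text
nearx [428.88635     2.8369515] ang 87.60568
farx [689.2624    23.975443] ang 87.61807
-y [ 644.2612  -114.08758] ang -2.537888
width 259.2691 centre [559.3313    19.567408] -2.3881223
[[502.56825206 -40.42818061 174.3       ]
 [537.08848104 -41.87834464 174.3       ]
 [496.91751452 -60.65644059 174.3       ]
 [540.68999508 -62.49749706 174.3       ]]
[0.175  0.1748 0.1744 0.1751] [139 172  86 152 168  88 149 170  98 136 161 164 165 165 165 164 162 163
 162]
```

Run:
```python
from h import *
go(559.7,20.2,19.5,87.6)
```

```text
t 5.70 tcp [518.4 -64.6 149.9] yaw 87.59 w 0.462 gf 25.0 F [ 0.3 -1.2 -1. ] tilt -1.0000
go units [3.46 1.51 5.22] turn -0.0
```

Emit:
move_arm(
  rows=[
    [[0.9,0.4,0,0,0],[0.9,0.4,0,0,0],[0.9,0.4,0,0,0],[0.74,0.3,0,0,0],[0,0,0,0,0]],
  ],
)

```text
clock: 6.2
tcp_pos: [0.56, 0.0192, 0.1501]
tool_rot: [-0.0, 0.722, 0.692, -0.0]
ft_force: [-0.4, -0.5, -1.6]
gripper_width: 0.461
gripper_force: 25.0
```

Emit:
move_arm(
  rows=[
    [[0,0,0,0,0],[0,0,1,0,0],[0,0,1,0,0],[0,0,1,0,0],[0,0,1,0,0]],
  ],
)

```text
clock: 6.7
tcp_pos: [0.5593, 0.0167, 0.0497]
tool_rot: [0.0, 0.723, 0.691, -0.0]
ft_force: [0.4, -0.6, -1.6]
gripper_width: 0.464
gripper_force: 25.0
```

Emit:
move_arm(
  rows=[
    [[0,0,0.5,0,0],[0,0,0.4,0,0],[0,0,0.2,0,0],[0,0,0,0,0],[0,0,0,0,0]],
  ],
)

```text
clock: 7.2
tcp_pos: [0.5602, 0.0178, 0.0238]
tool_rot: [0.0, 0.723, 0.691, 0.0]
ft_force: [-0.5, 0.0, -1.7]
gripper_width: 0.463
gripper_force: 25.0
```

Run:
```python
from h import *
go(559.7,20.2,18.7,87.6)
```

```text
t 7.20 tcp [560.2  17.8  23.8] yaw 87.48 w 0.463 gf 25.0 F [-0.5  0.  -1.7] tilt -1.0000
go units [ 0.09 -0.03  0.2 ] turn -0.002
```

Emit:
move_arm(
  rows=[
    [[0.08,0,0.08,0,0],[0,0,0.06,0,0],[0,0,0,0,0],[0,0,0,0,0],[0,0,0,0,0]],
  ],
)

```text
clock: 7.7
tcp_pos: [0.56, 0.0199, 0.0197]
tool_rot: [0.0, 0.722, 0.691, 0.0]
ft_force: [-0.5, -0.1, -1.8]
gripper_width: 0.462
gripper_force: 25.0
```

Emit:
move_arm(
  rows=[
    [[0,0,0.03,0,0],[0,0,0.02,0,0],[0,0,0,0,0],[0,0,0,0,0.8],[0,0,0,0,0.8]],
  ],
)

```text
clock: 8.2
tcp_pos: [0.5601, 0.0199, 0.0184]
tool_rot: [0.0, 0.723, 0.691, 0.0]
ft_force: [0.4, 0.2, 0.5]
gripper_width: 0.574
gripper_force: 0.0
```

Emit:
move_arm(
  rows=[
    [[0,0,0,0,0.8],[0,0,0,0,0.8],[0,0,-0.2,0,0.8],[0,0,-0.5,0,0.8],[0,0,-1,0,0.8]],
  ],
)

```text
clock: 8.7
tcp_pos: [0.5594, 0.0199, 0.0609]
tool_rot: [-0.001, 0.722, 0.691, -0.001]
ft_force: [0.5, 0.1, 0.4]
gripper_width: 0.8
gripper_force: 0.0
```

Emit:
move_arm(
  rows=[
    [[0,0,-1,0,1],[0,0,-1,0,1],[0,0,-1,0,1],[0,0,-1,0,1],[0,0,0,0,1]],
  ],
)

```text
clock: 9.2
tcp_pos: [0.5612, 0.0199, 0.1649]
tool_rot: [0.002, 0.722, 0.691, 0.002]
ft_force: [0.4, 0.7, -0.6]
gripper_width: 0.998
gripper_force: 0.0
```

Run:
```python
from h import *
st(); s=optics.snapshot("wrist"); np.save("w3.npy",s,allow_pickle=True); save(s,"w3.png")
P=cloud(s);H,S,V=hsv(s);box=(270,180,370,300)
m=(P[...,2]>.037)&(P[...,2]<.05)
blob(s,m,.043,box,"cyl top"); blob(s,(V<70),.043,box,"bore")
go(439.2,319.3,160,90)
```

```text
t 9.20 tcp [561.2  19.9 164.9] yaw 87.48 w 0.998 gf 0.0 F [ 0.4  0.7 -0.6] tilt -1.0000
cyl top c 560.1 20.3 size 44.1 43.9 ang 87.4 circ 30.5
bore c 559.4 19.5 size 26.7 26.6 ang 87.4 circ 13.7
t 9.25 tcp [560.5  19.9 163. ] yaw 87.48 w 0.998 gf 0.0 F [-0.2  1.  -0.4] tilt -1.0000
go units [11.75 -5.37  0.1 ] turn -0.044
```

View pics/w3.png

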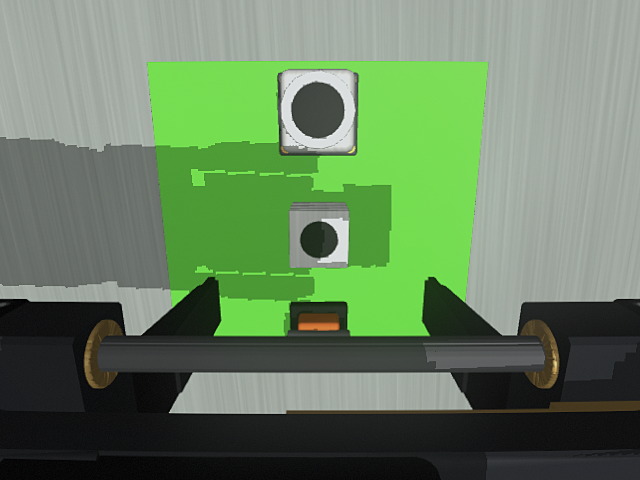

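The cylinder stands at (319,240) between the crankcase (318,110) and carburettor, square to within about 0.2°. Next is the head.

Emit:
move_arm(
  rows=[
    [[0.98,-0.45,0,0,1],[0.98,-0.45,0,0,1],[0.98,-0.45,0,0,1],[0.98,-0.45,0,0,1],[0.98,-0.45,0,0,1]],
  ],
)

```text
clock: 9.75
tcp_pos: [0.5082, 0.1456, 0.1602]
tool_rot: [-0.0, 0.723, 0.691, -0.001]
ft_force: [-0.2, 0.6, -0.3]
gripper_width: 0.999
gripper_force: 0.0
```

Emit:
move_arm(
  rows=[
    [[0.98,-0.45,0,0,1],[0.98,-0.45,0,0,1],[0.98,-0.45,0,0,1],[0.98,-0.45,0,0,1],[0.98,-0.45,0,0,1]],
  ],
)

```text
clock: 10.25
tcp_pos: [0.4574, 0.2704, 0.1602]
tool_rot: [-0.0, 0.723, 0.691, -0.001]
ft_force: [-0.3, 0.3, -0.2]
gripper_width: 1.002
gripper_force: 0.0
```

Emit:
move_arm(
  rows=[
    [[0.98,-0.45,0,0,1],[0.97,-0.42,0,0,1],[0,0,0,0,1],[0,0,0,0,1],[0,0,0,0,1]],
  ],
)

```text
clock: 10.75
tcp_pos: [0.4388, 0.3185, 0.1605]
tool_rot: [-0.0, 0.723, 0.691, -0.0]
ft_force: [-0.0, -0.2, 0.1]
gripper_width: 1.003
gripper_force: 0.0
```

Run:
```python
from h import *
s=np.load("w3.npy",allow_pickle=True).item(); g=green(s)
L=[(np.argmax(g[v])-.5,v) for v in range(70,290,5)]
Rr=[(639-np.argmax(g[v][::-1])+.5,v) for v in range(70,270,5)]
T=[(u,np.argmax(g[:,u])-.5) for u in range(160,480,5)]
n,f,t=[line(s,np.array(a)) for a in (L,Rr,T)]
an=[np.degrees(np.arctan(a[1][1]/a[1][0])) for a in(n,f,t)]
a=np.radians(-2.45); ex=np.array([np.cos(a),np.sin(a)]); ey=np.array([-ex[1],ex[0]])
print(an,"width",(f[0]-n[0])@ex,"centre",(n[0]+f[0])@ex/2*ex+(t[0]@ey-130)*ey)
s=optics.snapshot("wrist"); save(s,"w4.png"); H,S,V=hsv(s)
st(); blob(s,(H>100)&(H<135)&(S>90),.022,(220,150,420,300),"head")
P=cloud(s); blob(s,(P[...,2]>.016),.022,(220,150,420,300),"headdepth")
```

```text
[np.float32(87.47589), np.float32(87.63576), np.float32(-2.3978288)] width 259.1421490995666 centre [559.40474088  18.91407106]
t 10.80 tcp [439.  318.5 160.6] yaw 87.43 w 1.004 gf 0.0 F [ 0.5  0.5 -0.4] tilt -1.0000
head c 439.0 320.6 size 45.4 42.8 ang 87.5 circ 23.1
headdepth c 438.9 319.5 size 43.1 42.9 ang 87.4 circ 22.0
```

Emit:
move_arm(
  rows=[
    [[0.04,0,1,0,1],[0,0,1,0,1],[0,0,1,0,1],[0,0,1,0,1],[0,0,1,0,1]],
  ],
)

```text
clock: 11.3
tcp_pos: [0.4393, 0.3194, 0.0349]
tool_rot: [0.0, 0.723, 0.691, 0.0]
ft_force: [0.9, 0.8, -0.7]
gripper_width: 0.999
gripper_force: 0.0
```

Emit:
move_arm(
  rows=[
    [[0,0,0.6,0,0.8],[0,0,0.26,0,0.6],[0,0,0,0,0],[0,0,0,0,0],[0,0,0,0,0]],
  ],
  squeeze=20,
)

```text
clock: 11.8
tcp_pos: [0.4393, 0.3203, 0.0152]
tool_rot: [0.0, 0.723, 0.691, 0.001]
ft_force: [-0.6, -0.3, 0.2]
gripper_width: 0.634
gripper_force: 0.0
```

Emit:
move_arm(
  rows=[
    [[0,0,0,0,0],[0,0,0,0,0],[0,0,0,0,0],[0,0,0,0,0],[0,0,0,0,0]],
  ],
)

```text
clock: 12.3
tcp_pos: [0.439, 0.3204, 0.0148]
tool_rot: [0.0, 0.722, 0.691, 0.0]
ft_force: [-0.5, -1.0, 5.9]
gripper_width: 0.46
gripper_force: 20.0
```

Run:
```python
from h import *
go(559.6,19.8,150,87.45)
```

```text
t 12.30 tcp [439.  320.4  14.8] yaw 87.48 w 0.460 gf 20.0 F [-0.5 -1.   5.9] tilt -1.0000
go units [-11.8    5.35  -5.41] turn 0.001
```

Emit:
move_arm(
  rows=[
    [[0,0,-0.4,0,0],[0,0,-1,0,0],[0,0,-1,0,0],[0,0,-1,0,0],[0,0,-1,0,0]],
  ],
)

```text
clock: 12.8
tcp_pos: [0.4386, 0.3202, 0.1259]
tool_rot: [0.0, 0.722, 0.691, -0.0]
ft_force: [-0.3, -0.8, -0.1]
gripper_width: 0.457
gripper_force: 20.0
```

Emit:
move_arm(
  rows=[
    [[-0.98,0.45,-0.2,0,0],[-0.98,0.45,-0.2,0,0],[-0.98,0.45,-0.2,0,0],[-0.98,0.45,-0.2,0,0],[-0.98,0.45,-0.2,0,0]],
  ],
)

```text
clock: 13.3
tcp_pos: [0.4897, 0.1944, 0.1501]
tool_rot: [0.0, 0.722, 0.691, 0.0]
ft_force: [-0.3, -0.4, -0.5]
gripper_width: 0.457
gripper_force: 20.0
```

Emit:
move_arm(
  rows=[
    [[-0.98,0.45,0,0,0],[-0.98,0.45,0,0,0],[-0.98,0.45,0,0,0],[-0.98,0.45,0,0,0],[-0.98,0.45,0,0,0]],
  ],
)

```text
clock: 13.8
tcp_pos: [0.5406, 0.0695, 0.1499]
tool_rot: [0.0, 0.722, 0.691, 0.0]
ft_force: [0.6, 1.3, -0.5]
gripper_width: 0.457
gripper_force: 20.0
```

Emit:
move_arm(
  rows=[
    [[-0.98,0.45,0,0,0],[-0.98,0.42,0,0,0],[0,0,0,0,0],[0,0,0,0,0],[0,0,0,0,0]],
  ],
)

```text
clock: 14.3
tcp_pos: [0.5596, 0.0213, 0.1496]
tool_rot: [-0.0, 0.722, 0.692, -0.0]
ft_force: [-0.4, 0.2, -1.0]
gripper_width: 0.459
gripper_force: 20.0
```

Run:
```python
from h import *
go(559.6,19.8,56.5,87.45)
s=optics.snapshot("wrist"); save(s,"w5.png"); P=cloud(s); H,S,V=hsv(s)
z=r.state()["tcp_pos"][2]; zt=z-.0145+.022
m=(H>100)&(H<135)&(S>90); ys,xs=np.nonzero(m[200:400,200:450]); print("head px",xs.min()+200,xs.max()+200,ys.min()+200,ys.max()+200, "z",np.median(P[200:400,200:450][m[200:400,200:450]][:,2]),zt)
top=np.array([(np.median(xs[ys==ys.min()])+200,ys.min()+200)]); print(plane(s,top,zt)*1000, plane(s,[[xs.min()+200,320],[xs.max()+200,320]],zt)*1000)
```

```text
t 14.30 tcp [559.6  21.3 149.6] yaw 87.50 w 0.459 gf 20.0 F [-0.4  0.2 -1. ] tilt -1.0000
go units [-0.06  0.01  3.72] turn 0.001
head px 201 435 253 390 z 0.15624796199843805 0.1570536830612351
[[559.12426597  48.64776666 157.05368306]] [[508.39065918  21.32989591 157.05368306]
 [607.18528265  16.999211   157.05368306]]
```

View pics/w5.png

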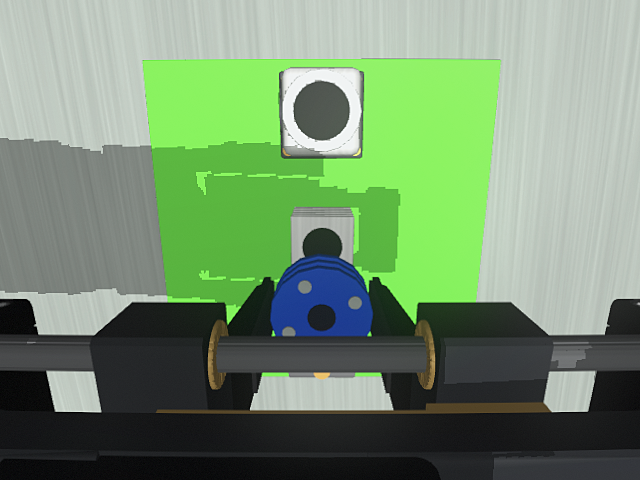

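The held head's plug hole at (322,317) sits within about 1 mm of the cylinder's axis in both directions, so I'll lower it.

Emit:
move_arm(
  rows=[
    [[-0.03,0,1,0,0],[0,0,1,0,0],[0,0,1,0,0],[0,0,0.5,0,0],[0,0,0.06,0,0]],
  ],
)

```text
clock: 14.85
tcp_pos: [0.5593, 0.0205, 0.0593]
tool_rot: [-0.001, 0.722, 0.692, -0.001]
ft_force: [0.3, -0.8, -0.9]
gripper_width: 0.457
gripper_force: 20.0
```

Emit:
move_arm(
  rows=[
    [[0,0,0.05,0,0],[0,0,0.03,0,0],[0,0,0,0,0],[0,0,0,0,0],[0,0,0,0,0]],
  ],
)

```text
clock: 15.35
tcp_pos: [0.5602, 0.0199, 0.0588]
tool_rot: [0.0, 0.723, 0.691, 0.0]
ft_force: [0.0, -0.2, -0.9]
gripper_width: 0.46
gripper_force: 20.0
```

Emit:
move_arm(
  rows=[
    [[0,0,0.03,0,0],[0,0,0.02,0,0],[0,0,0,0,0],[0,0,0,0,0],[0,0,0,0,0]],
  ],
)

```text
clock: 15.85
tcp_pos: [0.5601, 0.0199, 0.0578]
tool_rot: [0.0, 0.722, 0.691, 0.0]
ft_force: [-2.4, -0.7, 9.1]
gripper_width: 0.458
gripper_force: 20.0
```

Contact, with 9 N upward. Next I release and rise.

Emit:
move_arm(
  rows=[
    [[0,0,-0.02,0,0],[0,0,0,0,0.7],[0,0,0,0,0.7],[0,0,0,0,0.7],[0,0,0,0,0.7]],
  ],
)

```text
clock: 16.35
tcp_pos: [0.56, 0.0199, 0.0575]
tool_rot: [-0.0, 0.723, 0.691, -0.0]
ft_force: [0.5, -0.3, -0.3]
gripper_width: 0.686
gripper_force: 0.0
```

Emit:
move_arm(
  rows=[
    [[0,0,-0.4,0,0.8],[0,0,-1,0,1],[0,0,-1,0,1],[0,0,-1,0,1],[0,0,-1,0,1]],
  ],
)

```text
clock: 16.85
tcp_pos: [0.5599, 0.0199, 0.1694]
tool_rot: [0.0, 0.722, 0.691, 0.0]
ft_force: [-0.3, -0.3, -0.8]
gripper_width: 0.99
gripper_force: 0.0
```

Run:
```python
from h import *
s=optics.snapshot("wrist"); save(s,"w6.png"); P=cloud(s); H,S,V=hsv(s)
blob(s,(H>100)&(H<135)&(S>90)&(P[...,2]>.06),.065,(240,180,400,320),"head")
print(np.median(P[230:250,300:340,2]))
go(594.9,283.5,160)
```

```text
head c 559.9 19.4 size 42.5 42.5 ang 87.5 circ 21.8
0.06486810214052943
t 16.90 tcp [561.3  19.9 173.2] yaw 87.49 w 0.998 gf 0.0 F [ 2.  -1.1  2.5] tilt -1.0000
go units [10.59  0.88  0.53] turn None
```

Emit:
move_arm(
  rows=[
    [[0.96,0.08,0,0,0.6],[0.96,0.08,0,0,0.6],[0.96,0.08,0,0,0.6],[0.96,0.08,0,0,0.6],[0.96,0.08,0,0,0.6]],
  ],
)

```text
clock: 17.4
tcp_pos: [0.5752, 0.1403, 0.1682]
tool_rot: [0.0, 0.723, 0.691, 0.0]
ft_force: [0.6, 0.0, -0.1]
gripper_width: 0.64
gripper_force: 0.0
```

Emit:
move_arm(
  rows=[
    [[0.96,0.08,0,0,0.6],[0.96,0.08,0,0,0.6],[0.96,0.08,0,0,0.6],[0.96,0.08,0,0,0.6],[0.96,0.08,0,0,0.6]],
  ],
)

```text
clock: 17.9
tcp_pos: [0.5905, 0.2598, 0.1682]
tool_rot: [0.0, 0.722, 0.691, 0.0]
ft_force: [0.5, -0.0, 0.4]
gripper_width: 0.603
gripper_force: 0.0
```

Emit:
move_arm(
  rows=[
    [[0.96,0.08,0,0,0.6],[0,0,0,0,0.6],[0,0,0,0,0.6],[0,0,0,0,0.6]],
  ],
)

```text
clock: 18.3
tcp_pos: [0.5934, 0.2819, 0.1678]
tool_rot: [0.0, 0.723, 0.691, -0.0]
ft_force: [0.3, -0.2, -0.6]
gripper_width: 0.601
gripper_force: 0.0
```

Run:
```python
from h import *
s=optics.snapshot("wrist"); save(s,"w7.png"); P=cloud(s); H,S,V=hsv(s)
blob(s,(P[...,2]>.028)&(P[...,2]<.045),.036,(250,180,400,290),"hub")
blob(s,(P[...,2]>.007)&(P[...,2]<.045),.012,(240,160,400,300),"disc")
st()
```

```text
hub c 596.7 284.2 size 25.8 25.1 ang 87.4 circ 13.4
disc c 596.5 283.9 size 59.3 59.1 ang 53.3 circ 30.1
t 18.35 tcp [593.6 281.8 167.8] yaw 87.43 w 0.603 gf 0.0 F [ 0.4  0.2 -0.7] tilt -1.0000
```

View pics/w7.png

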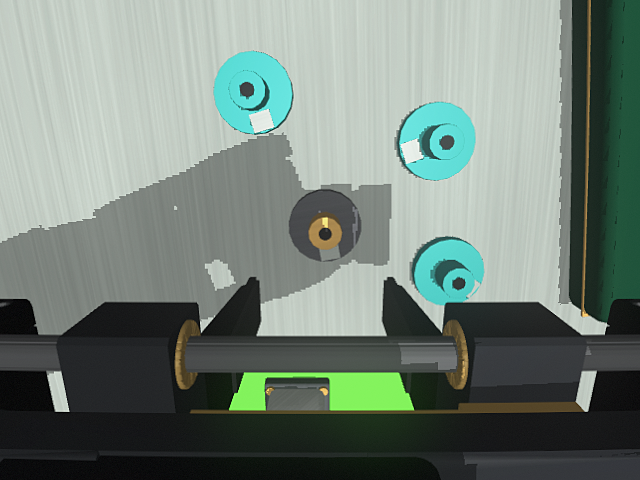

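The dark flywheel's hub is at (325,234), and the turquoise look-alikes at (254,92), (437,141) and (448,271) are clear of the fingers.

Emit:
move_arm(
  rows=[
    [[0.1,0.12,1,0,0.6],[0,0,1,0,0.6],[0,0,1,0,0.6],[0,0,1,0,0.6],[0,0,0.9,0,0.6]],
  ],
)

```text
clock: 18.85
tcp_pos: [0.5967, 0.2841, 0.0442]
tool_rot: [0.0, 0.723, 0.691, -0.0]
ft_force: [0.2, -0.2, 0.2]
gripper_width: 0.601
gripper_force: 0.0
```

Emit:
move_arm(
  rows=[
    [[0,0,0.5,0,0.6],[0,0,0.23,0,0.6],[0,0,0,0,0],[0,0,0,0,0],[0,0,0,0,0]],
  ],
  squeeze=30,
)

```text
clock: 19.35
tcp_pos: [0.5971, 0.2852, 0.0279]
tool_rot: [0.0, 0.722, 0.691, 0.001]
ft_force: [-0.4, -0.1, -0.2]
gripper_width: 0.405
gripper_force: 0.0
```

Emit:
move_arm(
  rows=[
    [[0,0,0,0,0],[0,0,0,0,0],[0,0,0,0,0],[0,0,0,0,0],[0,0,0,0,0]],
  ],
)

```text
clock: 19.85
tcp_pos: [0.5968, 0.2852, 0.0275]
tool_rot: [0.0, 0.722, 0.691, 0.0]
ft_force: [-0.6, -1.2, 6.1]
gripper_width: 0.266
gripper_force: 30.0
```

Run:
```python
from h import *
a=np.radians(-2.45); ex=np.array([np.cos(a),np.sin(a)]); ey=np.array([-ex[1],ex[0]]); c=np.array([559.5,19.5])
f=c-90*ey-85*ex; p=c+90*ey+73*ex; print("fly",f,"plug",p,np.hypot(*f))
go(f[0],f[1],160,87.5)
```

```text
fly [470.73041965 -66.78419093] plug [636.28054947 106.29716138] 475.4442723871047
t 19.85 tcp [596.8 285.2  27.5] yaw 87.48 w 0.266 gf 30.0 F [-0.6 -1.2  6.1] tilt -1.0000
go units [-14.28  -4.42  -5.31] turn -0.0
```

Emit:
move_arm(
  rows=[
    [[0,0,-0.3,0,0],[0,0,-1,0,0],[0,0,-1,0,0],[0,0,-1,0,0],[0,0,-1,0,0]],
  ],
)

```text
clock: 20.35
tcp_pos: [0.5964, 0.2849, 0.1353]
tool_rot: [-0.0, 0.722, 0.691, -0.0]
ft_force: [-0.2, 0.0, -3.8]
gripper_width: 0.266
gripper_force: 30.0
```

Emit:
move_arm(
  rows=[
    [[-0.95,-0.29,-0.2,0,0],[-0.95,-0.29,-0.2,0,0],[-0.95,-0.29,-0.2,0,0],[-0.95,-0.29,-0.2,0,0],[-0.95,-0.29,-0.2,0,0]],
  ],
)

```text
clock: 20.85
tcp_pos: [0.5546, 0.1671, 0.1596]
tool_rot: [-0.0, 0.722, 0.691, -0.0]
ft_force: [0.5, 0.3, -3.0]
gripper_width: 0.269
gripper_force: 30.0
```

Emit:
move_arm(
  rows=[
    [[-0.95,-0.29,0,0,0],[-0.95,-0.29,0,0,0],[-0.95,-0.29,0,0,0],[-0.95,-0.29,0,0,0],[-0.95,-0.29,0,0,0]],
  ],
)

```text
clock: 21.35
tcp_pos: [0.5132, 0.0501, 0.1595]
tool_rot: [-0.0, 0.722, 0.691, -0.0]
ft_force: [0.2, 0.6, -3.3]
gripper_width: 0.27
gripper_force: 30.0
```

Emit:
move_arm(
  rows=[
    [[-0.95,-0.29,0,0,0],[-0.95,-0.29,0,0,0],[-0.95,-0.29,0,0,0],[-0.95,-0.29,0,0,0],[-0.95,-0.29,0,0,0]],
  ],
)

```text
clock: 21.85
tcp_pos: [0.4718, -0.0669, 0.1596]
tool_rot: [0.0, 0.722, 0.691, -0.0]
ft_force: [0.2, -0.3, -3.1]
gripper_width: 0.266
gripper_force: 30.0
```

Emit:
move_arm(
  rows=[
    [[0,0,0,0,0],[0,0,0,0,0],[0,0,0,0,0]],
  ],
)

```text
clock: 22.15
tcp_pos: [0.4725, -0.0656, 0.1595]
tool_rot: [0.0, 0.722, 0.691, 0.0]
ft_force: [0.6, 1.3, -2.9]
gripper_width: 0.267
gripper_force: 30.0
```

Run:
```python
from h import *
s=optics.snapshot("wrist"); save(s,"w8.png"); np.save("w8.npy",s,allow_pickle=True)
go(470.7,-66.8,31,87.5)
print(plane(s,[[321,290]],.176)*1000)
```

```text
t 22.20 tcp [472.5 -65.5 159.4] yaw 87.52 w 0.262 gf 30.0 F [-0.1  0.2 -2.6] tilt -1.0000
go units [-0.06 -0.07  5.14] turn 0.0
[[472.70171332 -50.64377241 176.        ]]
```

View pics/w8.png

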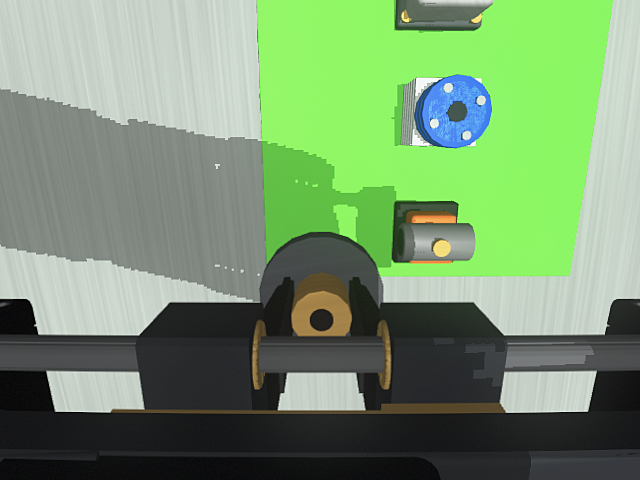

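The held flywheel's hub is at (321,320), with the carburettor (430,240) behind it and the head (457,112) centred on the cylinder.

Emit:
move_arm(
  rows=[
    [[-0.02,-0.07,1,0,0],[0,0,1,0,0],[0,0,1,0,0],[0,0,1,0,0],[0,0,0.8,0,0]],
  ],
)

```text
clock: 22.7
tcp_pos: [0.4707, -0.0657, 0.0381]
tool_rot: [-0.0, 0.722, 0.692, -0.0]
ft_force: [-0.3, -0.3, -2.6]
gripper_width: 0.265
gripper_force: 30.0
```

Emit:
move_arm(
  rows=[
    [[0,0,0.2,0,0],[0,0,0.08,0,0],[0,0,0.03,0,0],[0,0,0,0,0],[0,0,0,0,0]],
  ],
)

```text
clock: 23.2
tcp_pos: [0.4709, -0.0666, 0.0323]
tool_rot: [0.001, 0.722, 0.691, 0.0]
ft_force: [0.3, 0.3, -2.6]
gripper_width: 0.266
gripper_force: 30.0
```

Emit:
move_arm(
  rows=[
    [[0,0,0.04,0,0],[0,0,0.02,0,0],[0,0,0,0,0],[0,0,0,0,0],[0,0,0,0,0]],
  ],
)

```text
clock: 23.7
tcp_pos: [0.4707, -0.0666, 0.0304]
tool_rot: [0.0, 0.723, 0.691, 0.0]
ft_force: [-1.3, 0.1, 7.3]
gripper_width: 0.268
gripper_force: 30.0
```

Emit:
move_arm(
  rows=[
    [[0,0,-0.02,0,0],[0,0,0,0,0.6],[0,0,0,0,0.6],[0,0,0,0,0.6],[0,0,-0.4,0,0.6]],
  ],
)

```text
clock: 24.2
tcp_pos: [0.4701, -0.0664, 0.0402]
tool_rot: [-0.001, 0.722, 0.691, -0.001]
ft_force: [0.5, 0.2, 0.7]
gripper_width: 0.544
gripper_force: 0.0
```

Emit:
move_arm(
  rows=[
    [[0,0,-1,0,0.6],[0,0,-1,0,0.6],[0,0,-1,0,0.6],[0,0,-1,0,0.6],[0,0,-1,0,0.6]],
  ],
)

```text
clock: 24.7
tcp_pos: [0.4704, -0.0664, 0.1674]
tool_rot: [0.0, 0.722, 0.691, 0.0]
ft_force: [0.1, 0.1, 0.5]
gripper_width: 0.598
gripper_force: 0.0
```

Emit:
move_arm(
  rows=[
    [[0,0,-1,0,0.6],[0,0,-1,0,0.6],[0,0,0,0,0.6]],
  ],
)

```text
clock: 25.0
tcp_pos: [0.4714, -0.0667, 0.219]
tool_rot: [0.002, 0.722, 0.691, 0.001]
ft_force: [0.1, -0.9, -0.6]
gripper_width: 0.602
gripper_force: 0.0
```

Run:
```python
from h import *
s=optics.snapshot("wrist"); save(s,"w9.png"); P=cloud(s)
blob(s,(P[...,2]>.031)&(P[...,2]<.05),.039,(250,180,400,300),"hub")
go(606,-309,210,112.7)
```

```text
hub c 470.6 -67.4 size 26.0 25.4 ang 76.9 circ 13.3
t 25.05 tcp [470.9 -66.5 217.4] yaw 87.48 w 0.600 gf 0.0 F [-0.2  0.2  0.3] tilt -1.0000
go units [-9.45  5.83  0.32] turn -0.44
```

Emit:
move_arm(
  rows=[
    [[-0.945,0.58,0,0,0.6],[-0.945,0.58,0,0,0.6],[-0.945,0.58,0,0,0.6],[-0.945,0.58,0,0,0.6],[-0.945,0.58,0,0,0.6]],
  ],
)

```text
clock: 25.55
tcp_pos: [0.5378, -0.1885, 0.2148]
tool_rot: [-0.001, 0.723, 0.691, -0.0]
ft_force: [1.3, 0.8, -0.0]
gripper_width: 0.6
gripper_force: 0.0
```

Emit:
move_arm(
  rows=[
    [[-0.945,0.58,0,0,0.6],[-0.945,0.58,0,0,0.6],[-0.945,0.58,0,0,0.6],[-0.945,0.58,0,0,0.6],[-0.945,0.58,0,0,0.6]],
  ],
)

```text
clock: 26.05
tcp_pos: [0.6051, -0.3097, 0.2145]
tool_rot: [-0.001, 0.723, 0.691, -0.0]
ft_force: [1.0, -0.1, -0.3]
gripper_width: 0.599
gripper_force: 0.0
```

Emit:
move_arm(
  rows=[
    [[0,0,0,-0.15,0.6],[0,0,0,-0.15,0.6],[0,0,0,-0.14,0.6],[0,0,0,0,0.6],[0,0,0,0,0.6]],
  ],
)

```text
clock: 26.55
tcp_pos: [0.6048, -0.3087, 0.2149]
tool_rot: [-0.001, 0.556, 0.831, -0.0]
ft_force: [-0.9, 0.1, 1.0]
gripper_width: 0.601
gripper_force: 0.0
```

Run:
```python
from h import *
s=optics.snapshot("wrist"); save(s,"w10.png"); P=cloud(s); H,S,V=hsv(s)
st(); blob(s,(P[...,2]>.084)&(P[...,2]<.1),.092,(200,130,450,300),"plugtop")
blob(s,(S<60)&(V>150)&(P[...,2]>.08),.092,(200,130,450,300),"plugtop white")
blob(s,(P[...,2]>.044)&(P[...,2]<.056),.05,(200,60,450,300),"shorts")
```

```text
t 26.60 tcp [ 604.9 -308.7  215.2] yaw 112.47 w 0.601 gf 0.0 F [ 0.5  0.3 -0.3] tilt -1.0000
plugtop c 606.6 -310.5 size 26.3 27.6 ang 22.5 circ 18.7
plugtop white c 606.9 -311.2 size 26.3 26.1 ang 22.5 circ 18.4
shorts c 592.6 -275.0 size 26.2 54.9 ang 22.0 circ 30.2
```

View pics/w10.png

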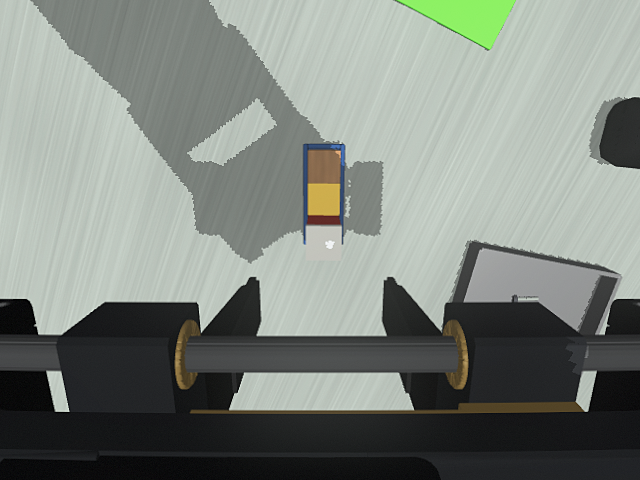

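The plug box's white top is at (323,243), in line with the gripper. I'll grip its clear upper part across the row and lift it straight out.

Emit:
move_arm(
  rows=[
    [[-0.11,0.04,1,0,0.6],[0,0,1,0,0.6],[0,0,1,0,0.6],[0,0,1,0,0.6],[0,0,1,0,0.6]],
  ],
)

```text
clock: 27.1
tcp_pos: [0.6069, -0.3109, 0.0896]
tool_rot: [-0.0, 0.555, 0.832, -0.0]
ft_force: [0.0, -1.9, -0.2]
gripper_width: 0.601
gripper_force: 0.0
```

Emit:
move_arm(
  rows=[
    [[0,0,0.6,0,0.6],[0,0,0.28,0,0.6],[0,0,0,0,0],[0,0,0,0,0],[0,0,0,0,0]],
  ],
  squeeze=25,
)

```text
clock: 27.6
tcp_pos: [0.6075, -0.3113, 0.0699]
tool_rot: [0.001, 0.554, 0.832, -0.0]
ft_force: [0.2, 0.3, 0.1]
gripper_width: 0.403
gripper_force: 0.0
```

Emit:
move_arm(
  rows=[
    [[0,0,0,0,0],[0,0,0,0,0],[0,0,0,0,0],[0,0,0,0,0],[0,0,0,0,0]],
  ],
)

```text
clock: 28.1
tcp_pos: [0.6073, -0.3112, 0.0694]
tool_rot: [0.001, 0.554, 0.832, -0.0]
ft_force: [-1.5, 0.6, 6.2]
gripper_width: 0.27
gripper_force: 24.9
```

Run:
```python
from h import *
st()
```

```text
t 28.10 tcp [ 607.3 -311.2   69.4] yaw 112.69 w 0.270 gf 24.9 F [-1.5  0.6  6.2] tilt -1.0000
```

Emit:
move_arm(
  rows=[
    [[0,0,-0.1,0,0],[0,0,-0.2,0,0],[0,0,-0.3,0,0],[0,0,-0.3,0,0],[0,0,-0.3,0,0]],
  ],
)

```text
clock: 28.6
tcp_pos: [0.6071, -0.3111, 0.0995]
tool_rot: [0.0, 0.554, 0.832, -0.0]
ft_force: [0.0, 0.6, -1.1]
gripper_width: 0.274
gripper_force: 24.9
```

Emit:
move_arm(
  rows=[
    [[0,0,-0.4,0,0],[0,0,-0.4,0,0],[0,0,-0.5,0,0],[0,0,-0.6,0,0],[0,0,-0.6,0,0]],
  ],
)

```text
clock: 29.1
tcp_pos: [0.6071, -0.3111, 0.1626]
tool_rot: [0.0, 0.554, 0.832, -0.0]
ft_force: [-0.1, -0.1, -1.0]
gripper_width: 0.274
gripper_force: 24.9
```

Emit:
move_arm(
  rows=[
    [[0,0,-0.6,0,0],[0,0,-0.3,0,0],[0,0,0,0.15,0],[0,0,0,0.15,0],[0,0,0,0.14,0]],
  ],
)

```text
clock: 29.6
tcp_pos: [0.607, -0.311, 0.1839]
tool_rot: [0.0, 0.725, 0.689, -0.0]
ft_force: [0.2, -0.3, -1.0]
gripper_width: 0.272
gripper_force: 24.9
```

Run:
```python
from h import *
s=optics.snapshot("wrist"); save(s,"w11.png"); P=cloud(s)
k=(P[...,2]>.044)&(P[...,2]<.056); blob(s,k,.05,(150,30,450,300),"shorts")
go(636.3,106.3,185,87.5)
```

```text
shorts c 592.2 -274.4 size 26.8 52.9 ang 22.1 circ 29.3
t 29.65 tcp [ 607.  -311.   183.8] yaw 86.66 w 0.269 gf 24.9 F [-0.4  0.3 -0.3] tilt -1.0000
go units [16.73  0.2  -0.05] turn -0.015
```

View pics/w11.png

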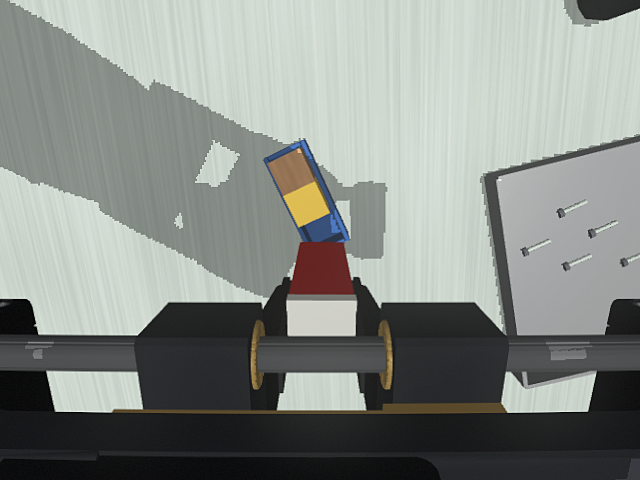

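The plug box is out and held upright (red face at (325,270)). The yellow (308,203) and brown (290,167) boxes still stand in the crate.

Emit:
move_arm(
  rows=[
    [[0,0,0,-0.015,0],[0.93,0.01,0,0,0],[0.93,0.01,0,0,0],[0.93,0.01,0,0,0],[0.93,0.01,0,0,0]],
  ],
)

```text
clock: 30.15
tcp_pos: [0.6107, -0.2173, 0.1837]
tool_rot: [-0.0, 0.715, 0.699, -0.0]
ft_force: [1.2, 0.2, -0.5]
gripper_width: 0.272
gripper_force: 24.9
```

Emit:
move_arm(
  rows=[
    [[0.93,0.01,0,0,0],[0.93,0.01,0,0,0],[0.93,0.01,0,0,0],[0.93,0.01,0,0,0],[0.93,0.01,0,0,0]],
  ],
)

```text
clock: 30.65
tcp_pos: [0.6153, -0.101, 0.1838]
tool_rot: [0.0, 0.715, 0.699, -0.0]
ft_force: [-0.2, 0.9, -0.3]
gripper_width: 0.269
gripper_force: 24.9
```

Emit:
move_arm(
  rows=[
    [[0.93,0.01,0,0,0],[0.93,0.01,0,0,0],[0.93,0.01,0,0,0],[0.93,0.01,0,0,0],[0.93,0.01,0,0,0]],
  ],
)

```text
clock: 31.15
tcp_pos: [0.6199, 0.0152, 0.1837]
tool_rot: [0.0, 0.715, 0.699, -0.0]
ft_force: [-0.4, -0.2, -0.9]
gripper_width: 0.274
gripper_force: 24.9
```

Emit:
move_arm(
  rows=[
    [[0.93,0.01,0,0,0],[0.93,0.01,0,0,0],[0.93,0.01,0,0,0],[0.9,0.01,0,0,0],[0,0,0,0,0]],
  ],
)

```text
clock: 31.65
tcp_pos: [0.6235, 0.1086, 0.1836]
tool_rot: [-0.0, 0.715, 0.699, 0.0]
ft_force: [-0.3, -0.6, -0.6]
gripper_width: 0.272
gripper_force: 24.9
```

Emit:
move_arm(
  rows=[
    [[0,0,0,0,0],[0,0,0,0,0],[0,0,0,0,0]],
  ],
)

```text
clock: 31.95
tcp_pos: [0.6237, 0.1055, 0.1837]
tool_rot: [0.0, 0.717, 0.697, -0.0]
ft_force: [-0.3, 0.4, -0.5]
gripper_width: 0.273
gripper_force: 24.9
```

Run:
```python
from h import *
go(636.3,106.3,69,87.5)
```

```text
t 31.95 tcp [623.7 105.5 183.7] yaw 88.34 w 0.273 gf 24.9 F [-0.3  0.4 -0.5] tilt -1.0000
go units [0.05 0.5  4.59] turn 0.015
```

Emit:
move_arm(
  rows=[
    [[0.05,0.5,0,0.015,0],[0,0,0,0,0],[0,0,1,0,0],[0,0,1,0,0],[0,0,1,0,0]],
  ],
)

```text
clock: 32.45
tcp_pos: [0.6358, 0.1068, 0.1079]
tool_rot: [0.0, 0.722, 0.692, 0.0]
ft_force: [0.8, -0.6, -0.7]
gripper_width: 0.277
gripper_force: 24.9
```

Emit:
move_arm(
  rows=[
    [[0,0,0.9,0,0],[0,0,0.5,0,0],[0,0,0,0,0],[0,0,0,0,0],[0,0,0,0,0]],
  ],
)

```text
clock: 32.95
tcp_pos: [0.6367, 0.1073, 0.0749]
tool_rot: [0.001, 0.722, 0.691, 0.001]
ft_force: [-0.5, -0.1, -1.4]
gripper_width: 0.274
gripper_force: 24.9
```

Run:
```python
from h import *
go(636.3,106.3,68.3,87.5)
```

```text
t 32.95 tcp [636.7 107.3  74.9] yaw 87.48 w 0.274 gf 24.9 F [-0.5 -0.1 -1.4] tilt -1.0000
go units [-0.04 -0.02  0.26] turn -0.0
```

Emit:
move_arm(
  rows=[
    [[-0.03,0,0.1,0,0],[0,0,0.06,0,0],[0,0,0.03,0,0],[0,0,0,0,0],[0,0,0,0,0]],
  ],
)

```text
clock: 33.45
tcp_pos: [0.6362, 0.1065, 0.0689]
tool_rot: [0.0, 0.722, 0.691, -0.0]
ft_force: [0.1, 0.2, -1.5]
gripper_width: 0.272
gripper_force: 24.9
```

Emit:
move_arm(
  rows=[
    [[0,0,0.03,0,0],[0,0,0.02,0,0],[0,0,0,0,0],[0,0,0,0,0],[0,0,0,0,0]],
  ],
)

```text
clock: 33.95
tcp_pos: [0.6362, 0.1066, 0.0684]
tool_rot: [0.0, 0.722, 0.691, 0.0]
ft_force: [-2.0, -1.0, 6.5]
gripper_width: 0.27
gripper_force: 24.9
```

Emit:
move_arm(
  rows=[
    [[0,0,-0.02,0,0],[0,0,0,0,0.45],[0,0,0,0,0.45],[0,0,0,0,0.45],[0,0,0,0,0.45]],
  ],
)

```text
clock: 34.45
tcp_pos: [0.6361, 0.1065, 0.068]
tool_rot: [0.0, 0.722, 0.691, -0.0]
ft_force: [0.4, -0.1, 0.2]
gripper_width: 0.445
gripper_force: 0.0
```

Emit:
move_arm(
  rows=[
    [[0,0,-0.3,0,0.45],[0,0,-0.6,0,0.45],[0,0,-1,0,0.45],[0,0,-1,0,0.45],[0,0,-1,0,0.45]],
  ],
)

```text
clock: 34.95
tcp_pos: [0.6362, 0.1066, 0.168]
tool_rot: [0.0, 0.722, 0.691, 0.0]
ft_force: [0.6, 0.7, -0.4]
gripper_width: 0.45
gripper_force: 0.0
```

Emit:
move_arm(
  rows=[
    [[0,0,-1,0,0.45],[0,0,-1,0,0.45],[0,0,-1,0,0.45],[0,0,-1,0,0.45],[-0.5,0,0,0,0.45]],
  ],
)

```text
clock: 35.45
tcp_pos: [0.6364, 0.0949, 0.2706]
tool_rot: [0.002, 0.722, 0.692, 0.003]
ft_force: [-0.8, -0.6, -0.2]
gripper_width: 0.452
gripper_force: 0.0
```

Emit:
move_arm(
  rows=[
    [[-1,-0.4,0,0,0.45],[-1,-0.4,0,0,0.45],[-1,-0.4,0,0,0.45],[-1,-0.4,0,0,0.45],[0,0,0,0,0.45]],
  ],
)

```text
clock: 35.95
tcp_pos: [0.59, -0.0066, 0.2661]
tool_rot: [0.0, 0.723, 0.69, -0.0]
ft_force: [0.3, 0.2, 0.3]
gripper_width: 0.449
gripper_force: 0.0
```

Run:
```python
from h import *
s=optics.snapshot("wrist"); save(s,"w12.png"); P=cloud(s); H,S,V=hsv(s); st()
blob(s,(P[...,2]>.084)&(P[...,2]<.1),.091,(0,0,640,290),"plugtop")
blob(s,(H>100)&(H<135)&(S>90)&(P[...,2]>.06),.065,(0,0,640,300),"head")
s=optics.snapshot("scene"); save(s,"scene2.png",cv2.resize(s["img"][200:320,120:440],None,fx=2.4,fy=2.4,interpolation=2))
```

```text
t 36.00 tcp [590.7  -5.4 266.1] yaw 87.35 w 0.452 gf 0.0 F [-0.4 -0.2 -0.3] tilt -1.0000
plugtop c 635.7 106.3 size 26.2 27.1 ang 87.5 circ 18.3
head c 560.2 18.9 size 42.9 42.0 ang 59.0 circ 21.7
```

View pics/w12.png

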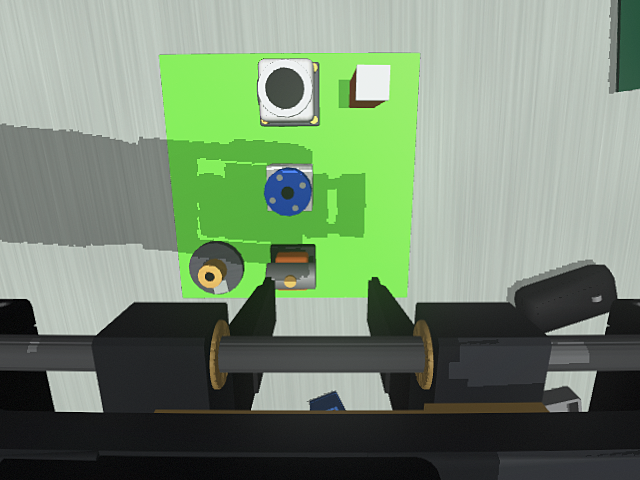

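View pics/scene2.png

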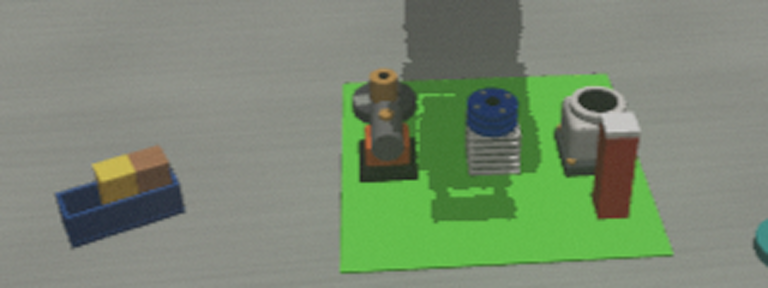

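The wrist view shows the head (288,192) on the cylinder, the plug box (372,83) behind the crankcase and the flywheel (212,272) in front of the carburettor. The scene view shows all of it upright, with both short boxes standing in the crate.

```bash
python3 -c "
from plant import r; print(r.close_job())"
```

```text
the job is handed in; nothing more can be done
None
```

The job is done and handed in at about 36 s: cylinder with head, flywheel and plug box each measured within about 1 mm of their targets, and both short boxes still stand in the crate.

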